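# Empty the cork tote into the funnel and hold it tipped

### The arm

A 6-joint arm with a two-finger parallel gripper is mounted at the origin on the work surface. World frame = base frame: x ahead of the robot, y to its left, z up, the work surface at z = 0. Lengths are in m, angles in rad, forces in N, time in s.
With the tool pointing down it reaches from about 0.325 to 1 m from the base axis. Payload 5.1 kg.
Tool frame: the origin (TCP) lies midway between the tips of the shut fingers; the grasp point (between the pads) lies 19 mm behind it; x points along the fingers, z is the direction in which the jaws open and shut, and the axes are right-handed (so a half turn about x gives the same grasp; the last joint's range is limited). The gripper opens to 85 mm and grips with 20 to 120 N. Pads are 22 mm wide; open, the fingers measure 114 mm over their backs; the gripper's body (76 mm by 85 mm) begins 54 mm behind the grasp point. The pads swing forward as they close: fully open they stand 13 mm farther back than shut.
Start: joints at [-1.226, 0.124, 1.65, -0, 1.367, -0.083], TCP at [0.27, -0.591, 0.231] pointing down, gripper open.
Joint ranges: [-2.61, 2.61], [-1.02, 2.33], [0.03, 2.71], [-1.35, 4.49], [0.32, 2.68], [-2.91, 2.91]. Speed limits (rad/s): [2.57, 2.57, 3.14, 3.14, 3.14, 3.14].

### API

Orientations are given as a 3x3 rotation matrix whose columns are the frame's x, y, z axes.
In Python, from rig import robot gives the robot as it stands. The module is installed in compiled form; this text tells all that it offers.
- The arm moves only by the tool apply_moves, never from a script. Its arguments are lists of equal length, an entry for each row: "rotation": the turn, a rotation vector about the tool's x, y, z in degrees, a list of three; "translation": the shift along the tool's x, y, z in m, a list of three; "fingers": the opening, from -1 (shut) to 1 (fully open). In form: {"rotation": [[wx, wy, wz], ...], "translation": [[dx, dy, dz], ...], "fingers": [fingers, ...]}. A call has 1 to 20 rows; each row is the pose to reach, as a shift and turn from the pose commanded when the call began, along the tool's axes at that moment; what a row does not reach only later rows make up. A row lasts 1/10 s, in which the tool goes at most 50 mm and 8.59 degrees, less where a joint would pass 70% of its speed; a pose out of reach is approached as far as the arm can. A call with a gripper value outside its range is refused whole. The fingers move at their own pace and stop on an object; "force" is the grip in N (left out, the last holds). Time passes only in rows, so rows that repeat a pose let the fingers close. It gives the time, the measured TCP pose, the force and the opening at its end, in the units of the state.
- robot.state(): the state, without advancing time (a new reading comes with each control period).
- robot.snapshot(name): name is "side" or "top"; returns (picture, depth): 400x640x3 uint8, blue, green, red; 400x640 float32, m along the optical axis (not along the pixel's ray), 0 where there is no reading.
- robot.camera_model(name): a dict with "fx", "fy", "cx", "cy" (pixels), "origin" and "attitude" of the camera in the world. Camera axes: x right, y down, z forward; pixel columns grow to the right and rows downward; lengths in m; the calibration is good to about 2 mm. A picture is of the moment at which its call begins. camera_model takes no time and is no camera call.
- robot.close_job(): hands the job in, once; it reports no verdict.
The state is a dict: "time": time; "joints": joint angles; "dq": joint speeds; "tau": joint torques, N m; "ee_pos": TCP position; "ee_rot": TCP orientation; "ft_force": force on the tool from outside, world axes, zero at the start; "wrist_torque": the same for the moment, N m; "grip_width": finger opening in m.
Only numpy, scipy, OpenCV 4.12 (cv2) and the standard library are available. Lean on these libraries where they do the work, as an engineer would, in place of code of your own. Each camera call takes 0.05 s, during which the arm holds its last target. There are 200 camera calls.

### The job

Take the steel cork tote by its grip, draw it straight up out of its wooden cradle and keep it level so that no cork is lost, then tip it steeply, spout down, over the steel funnel hopper so that all five corks slide into the hopper. Do not put the tote down: finish while holding it still in the air, spout still steeply down over the hopper and touching nothing but the gripper, so that one can see that it is empty. Leave the cups, bottle, jar, spoon and timer where they are.

Things in the scene. Friction and masses are not known exactly. Their poses are not given: they have to be found in the camera images.
- tote_grip (a point): Centre of the cork tote's grip, where it is grasped: an upright wooden fin 60 mm long (x), 14 mm thick (y), standing free from 25 mm below this point (top of the 20 mm wide arch that carries it across the tray) to 21 mm above. It is 108 mm above the tote's underside, 10 mm to +x of the tote's middle. z is up when the tote stands level.
- tote_floor (a point): Middle of the floor of the cork tote, 103 mm below tote_grip and 10 mm to -x of it, same axes. The tote is an open steel tray, 200 mm long (x), 110 mm wide (y), walls 50 mm high, 4 mm thick, floor 5 mm; 0.26 to 0.48 kg empty. +x end walled, -x end open: the spout. The arch leaves the corks 72 mm of room. Carried smoothly and level it keeps the corks.
- tote_lip (a point): Middle of the tote's spout edge at its -x end, 110 mm to -x and 88 mm below tote_grip in the tote's frame; same axes. The last 55 mm of the floor slope up by 16 mm towards it, so corks lie safe while the tote is level and come out over it when the tote is tipped spout down, freely at about 60 degrees.
- cradle: Fixed wooden holder that the tote stands in, a shallow open box 220 x 132 mm (x, y), 38 mm high in all; origin at the centre of its underside on the table, axes as those of the tote standing in it. Its floor is 12 mm above the table; its rim rises 26 mm above that floor all round the tote with 3 to 4 mm of play, so the tote is drawn straight up.
- hopper_mouth (a point): Centre of the mouth of the round steel funnel hopper (cork collector), a bowl on a flared foot fixed to the table; z is up. The rim is 115 mm above the table and 236 mm across outside, the wall 4 mm thick; inside it narrows to about 125 mm across at the floor 94 mm below this point.
- cork1_center (a point): Centre of a loose wine cork, a cylinder 24 mm across and 44 mm long, 12 g, lying in the tote at the start; its x runs along the cork.
- cork2_center (a point): Centre of a loose wine cork, a cylinder 24 mm across and 44 mm long, 12 g, lying in the tote at the start; its x runs along the cork.
- cork3_center (a point): Centre of a loose wine cork, a cylinder 24 mm across and 44 mm long, 12 g, lying in the tote at the start; its x runs along the cork.
- cork4_center (a point): Centre of a loose wine cork, a cylinder 24 mm across and 44 mm long, 12 g, lying in the tote at the start; its x runs along the cork.
- cork5_center (a point): Centre of a loose wine cork, a cylinder 24 mm across and 44 mm long, 12 g, lying in the tote at the start; its x runs along the cork.
- cup_a: Bystander, to be left where it is: clear glass tasting cup, 68 mm across, 62 mm high; origin at the centre of its underside.
- cup_b: Bystander, to be left where it is: clear glass tasting cup, 72 mm across, 55 mm high; origin at the centre of its underside.
- cup_c: Bystander, to be left where it is: white ceramic cup, 76 mm across, 58 mm high; origin at the centre of its underside.
- wine: Bystander, to be left where it is: closed green wine bottle, 74 mm across, 250 mm high, upright; origin at the centre of its underside.
- spoon: Bystander, to be left where it is: steel spoon 170 mm long, lying flat along its x; origin underneath it, about the middle.
- jar: Bystander, to be left where it is: closed amber jar, 70 mm across, 95 mm high; origin at the centre of its underside.
- timer: Bystander, to be left where it is: flat black timer 50 x 70 x 22 mm; origin at the centre of its underside.
There are look-alikes about, which are no part of the job. What is shaped like the part that bears tote_grip but orange or red is not meant.

How it is judged:
On the way, in this order (a step that is already met when the one before it is completed fails the run):
1. The tote is held at least 50 mm above its place in the cradle, within 20 degrees of level, with all five corks in it (z of tote_grip in the frame of cradle above 0.17 m and angle between tote_grip's own z axis and vertical below 0.35 rad and contact force between tote and the fingers above 2 N and x of cork1_center in the frame of tote_grip between -0.115 and 0.09 m and y of cork1_center in the frame of tote_grip between -0.053 and 0.053 m and z of cork1_center in the frame of tote_grip between -0.11 and -0.045 m and x of cork2_center in the frame of tote_grip between -0.115 and 0.09 m and y of cork2_center in the frame of tote_grip between -0.053 and 0.053 m and z of cork2_center in the frame of tote_grip between -0.11 and -0.045 m and x of cork3_center in the frame of tote_grip between -0.115 and 0.09 m and y of cork3_center in the frame of tote_grip between -0.053 and 0.053 m and z of cork3_center in the frame of tote_grip between -0.11 and -0.045 m and x of cork4_center in the frame of tote_grip between -0.115 and 0.09 m and y of cork4_center in the frame of tote_grip between -0.053 and 0.053 m and z of cork4_center in the frame of tote_grip between -0.11 and -0.045 m and x of cork5_center in the frame of tote_grip between -0.115 and 0.09 m and y of cork5_center in the frame of tote_grip between -0.053 and 0.053 m and z of cork5_center in the frame of tote_grip between -0.11 and -0.045 m), for 0.2 s.
2. All five corks have gone into the hopper (horizontal distance between each of cork1_center, cork2_center, cork3_center, cork4_center, cork5_center and hopper_mouth below 0.112 m and z of each of cork1_center, cork2_center, cork3_center, cork4_center, cork5_center in the frame of hopper_mouth below -0.005 m), for 0.2 s.
At the end, for the whole second after the job is handed in: All five corks in the hopper, 5 mm or more below its rim; the gripper holds the tote still, tipped 40 to 100 degrees from level with the spout down, lip above the rim and within 140 mm of the hopper axis, grip 50 mm or more above the rim; it touches neither hopper nor cradle (all of step 2 and angle between tote_grip's own z axis and vertical between 0.7 and 1.75 rad and z of tote_lip in the frame of hopper_mouth above 0 m and horizontal distance between tote_lip and hopper_mouth below 0.14 m and angle between tote_grip's own x axis and vertical below 0.92 rad and z of tote_grip in the frame of hopper_mouth above 0.05 m and contact force between tote and the fingers above 2 N and contact force between tote and hopper below 0.3 N and contact force between tote and cradle below 0.3 N and linear speed of tote below 0.04 m/s); the arm keeps its last pose, push and grip.
It fails at once if A cup, the bottle, the jar, the spoon or the timer is moved more than 30 mm (distance of any of cup_a, cup_b, cup_c, wine, spoon, jar, timer from where it was at the start of the episode above 0.03 m).
It also fails if it takes over 51 s, if anything falls off the work surface, if the arm or the gripper's body presses on something with over 40 N, if the wrist force passes 120 N, or if a joint passes its speed limit or range.

## Working session

There is one attempt and no reset: what is moved stays moved. The work goes in short steps, Python scripts to look and compute and a tool call to move; the robot and the scene stay as the last step left them, time stands still between calls to the robot, and variables do not carry over. Pictures are saved under pics/ and viewed, about 8 in all and at most 12, crops included, and the job is handed in when it is done.

Besides the shell and the picture viewer there is one more tool, called after "Request:" as name(argument=value, ...) on one line, values as JSON. apply_moves: Moves the arm, as the interface text tells. Its arguments: {"type":"object","properties":{"rotation":{"type":"array"},"translation":{"type":"array"},"fingers":{"type":"array"},"force":{"type":"number"}},"required":["rotation","translation","fingers"]}

```bash
mkdir -p pics; cat > h.py <<'E'
import numpy as np, cv2
from rig import robot
def snap(n):
    im,d=robot.snapshot(n); return im,d,robot.camera_model(n)
def cloud(d,c):
    v,u=np.mgrid[:d.shape[0],:d.shape[1]]
    p=np.stack([(u-c['cx'])/c['fx']*d,(v-c['cy'])/c['fy']*d,d],-1)
    w=p@np.array(c['attitude']).T+np.array(c['origin']); w[d<=0]=np.nan
    return w
E
python3 - <<'E'
from h import *
for n in('top','side'):
    im,d,c=snap(n); np.savez(f'{n}0.npz',im=im,d=d); cv2.imwrite(f'pics/{n}0.png',im); print(n,c)
s=robot.state();print(s)
E
```

```text
top {'fx': 449.0090387647363, 'fy': 449.0090387647363, 'cx': 319.3272147853947, 'cy': 201.37248085584247, 'origin': array([ 0.37042508, -0.021453  ,  1.48229754]), 'attitude': array([[-0.01404822, -0.99812804,  0.05952371],
       [-0.999854  ,  0.01460179,  0.00887518],
       [-0.00972772, -0.05939034, -0.99818744]])}
side {'fx': 423.7051921807101, 'fy': 423.7051921807101, 'cx': 314.7184782728667, 'cy': 200.254114100903, 'origin': array([0.19969293, 1.09322403, 0.90349831]), 'attitude': array([[-0.98016458, -0.10727492,  0.16664182],
       [-0.19803801,  0.56256369, -0.8026849 ],
       [-0.00763868, -0.81976472, -0.57264951]])}
{'time': 0.1, 'joints': array([-1.22561267e+00,  1.24421878e-01,  1.65153611e+00,  2.63133990e-05,
        1.36752382e+00, -8.26116486e-02]), 'dq': array([-0.00027126, -0.00019058, -0.00260545,  0.00206507,  0.0024789 ,
        0.00050534]), 'tau': array([ 6.44662487e-04, -4.24928427e+01, -3.66654539e+01, -5.35714048e-05,
        3.92729227e-03,  4.06974380e-06]), 'ee_pos': array([ 0.26944689, -0.59091024,  0.2301884 ]), 'ee_rot': array([[-6.14980095e-04,  9.09884881e-01,  4.14860369e-01],
       [ 1.78643785e-03,  4.14860785e-01, -9.09883145e-01],
       [-9.99998215e-01,  1.81562242e-04, -1.88058391e-03]]), 'ft_force': array([-0.46196245,  0.56238691, -1.02486   ]), 'wrist_torque': array([ 0.01190437, -0.00447896,  0.00155125]), 'grip_width': 0.08536648838058788}
```

View pics/top0.png

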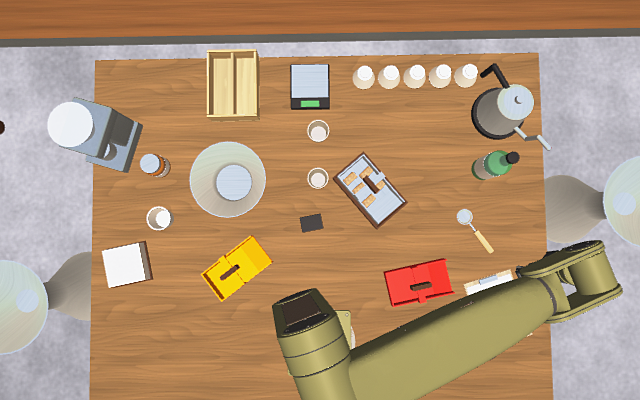

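View pics/side0.png

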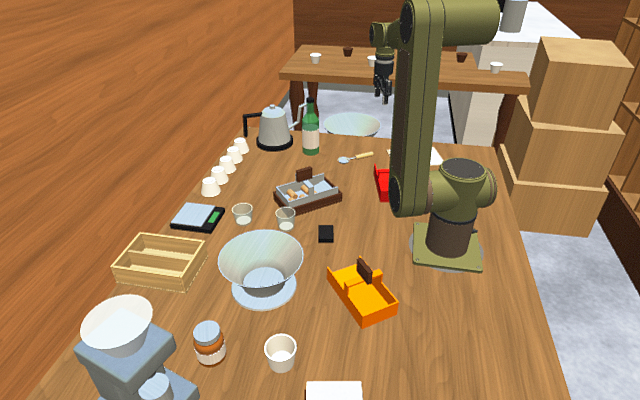

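The top view shows the steel tote in its cradle at about (370,190) and the hopper at (228,180). The orange and red trays are look-alikes. I'll measure the tote and hopper and view a close crop.

```bash
python3 - <<'E'
from h import *
z=np.load('top0.npz');im,d=z['im'],z['d'];c=robot.camera_model('top');W=cloud(d,c)
sub=W[140:240,325:415]
cr=cv2.resize(im[140:240,325:415],None,fx=6,fy=6,interpolation=cv2.INTER_NEAREST)
cv2.imwrite('pics/crop.png',cr)
# fin top: highest points
m=sub[...,2]>0.13
p=sub[m];print('fin',len(p),p.mean(0),p[:,2].min(),p[:,2].max())
r=cv2.minAreaRect(p[:,:2].astype(np.float32)*1000);print('finrect',r)
# cradle/tote all >0.02
m=(sub[...,2]>0.025)
n,l,st,ce=cv2.connectedComponentsWithStats(m.astype(np.uint8));i=1+st[1:,4].argmax()
q=sub[l==i];print('cradle',cv2.minAreaRect(q[:,:2].astype(np.float32)*1000),np.nanpercentile(q[:,2],[5,50,95]))
# hopper
h=W[130:230,180:280];m=h[...,2]>0.105
q=h[m];(x,y),r=cv2.minEnclosingCircle(q[:,:2].astype(np.float32));print('hopper',x,y,r,q[:,2].max())
# bystanders heights
for nme,(u,v) in dict(cup1=(318,131),cup2=(318,178),cup3=(159,218),wine=(490,165),jar=(152,164),timer=(311,223),spoon=(475,230),scale=(310,80),box=(232,85)).items():
    a=W[v-12:v+13,u-14:u+15].reshape(-1,3);a=a[a[:,2]>0.012]
    print(nme,a.mean(0).round(3) if len(a) else None,a[:,2].max() if len(a) else '')
E
```

```text
fin 101 [ 0.50094733 -0.16508045  0.14068123] 0.13182215233157568 0.14799935648636953
finrect ((501.0533142089844, -165.69161987304688), (59.537593841552734, 14.518193244934082), 40.362220764160156)
cradle ((491.8526611328125, -172.76744079589844), (219.86276245117188, 133.31454467773438), 39.72178268432617) [0.02716744 0.03971903 0.13663763]
hopper 0.5254770517349243 0.27312177419662476 0.11818685382604599 0.12269664041895467
cup1 [ 0.693 -0.007  0.041] 0.06279431680050096
cup2 [ 0.537 -0.004  0.048] 0.06941339615744901
cup3 [0.41  0.511 0.042] 0.0650573532237202
wine [ 0.551 -0.524  0.137] 0.22527839692092577
jar [0.577 0.511 0.08 ] 0.10166693288053286
timer [0.388 0.019 0.022] 0.03187755016439353
spoon [ 0.346 -0.52   0.017] 0.02515481693793009
scale [0.858 0.017 0.028] 0.037064571137993996
box [0.843 0.27  0.038] 0.07040360371700816
```

View pics/crop.png

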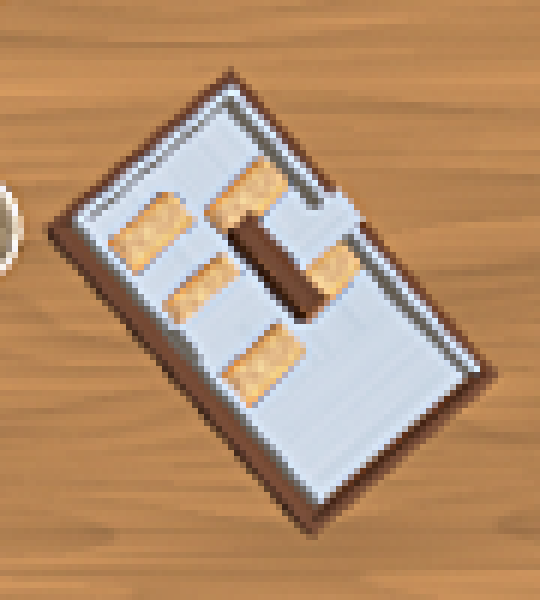

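The fin measures 59.5 x 14.5 mm with its top at about 0.141 m. The cradle measures 220 x 133 mm and the hopper rim 236 mm across, all as specified. The +x end (walled) points to the upper left at +40°, and the spout to the lower right. Grip is at about (0.500, -0.166, 0.120). I'll move above it.

Request:
apply_moves(rotation=[[0,0,0],[-1.5,0,0],[-3,0,0],[-4.5,0,0],[-6,0,0],[-7.5,0,0],[-9,0,0],[-10.5,0,0],[-12,0,0],[-13.5,0,0],[-15,0,0],[-15.5,0,0],[-15.5,0,0],[-15.5,0,0]], translation=[[0,0.012,-0.009],[0,0.039,-0.029],[0,0.077,-0.058],[0.005,0.116,-0.087],[0.01,0.155,-0.116],[0.013,0.193,-0.145],[0.016,0.232,-0.175],[0.02,0.271,-0.204],[0.024,0.31,-0.233],[0.027,0.348,-0.262],[0.03,0.375,-0.282],[0.03,0.387,-0.291],[0.03,0.387,-0.291],[0.03,0.387,-0.291]], fingers=[1,1,1,1,1,1,1,1,1,1,1,1,1,1], force=60)

```text
time: 1.5
ee_pos: [0.5007, -0.1663, 0.2014]
ee_rot: [[-0.0, 0.766, 0.643], [-0.001, 0.643, -0.766], [-1.0, -0.001, 0.0]]
ft_force: [-0.9, -0.7, 0.2]
grip_width: 0.0854
```

```bash
python3 - <<'E'
from h import *
s=robot.state();print(s['time'],s['joints'].round(3),s['ee_pos'].round(4),s['ee_rot'].round(3),s['grip_width'])
# world delta to grasp in tool axes
print(s['ee_rot'].T@(np.array([.500,-.166,.101])-s['ee_pos']))
im,d,c=snap('side')
cv2.imwrite('pics/s1.png',cv2.resize(im[100:250,220:400],None,fx=4,fy=4,interpolation=cv2.INTER_CUBIC))
E
```

```text
1.5 [-4.220e-01 -1.280e-01  1.953e+00 -1.000e-03  1.317e+00  4.500e-01] [ 0.5007 -0.1663  0.2014] [[-0.     0.766  0.643]
 [-0.001  0.643 -0.766]
 [-1.    -0.001  0.   ]] 0.08544600673114965
[ 0.10035727 -0.00026396 -0.00073217]
```

View pics/s1.png

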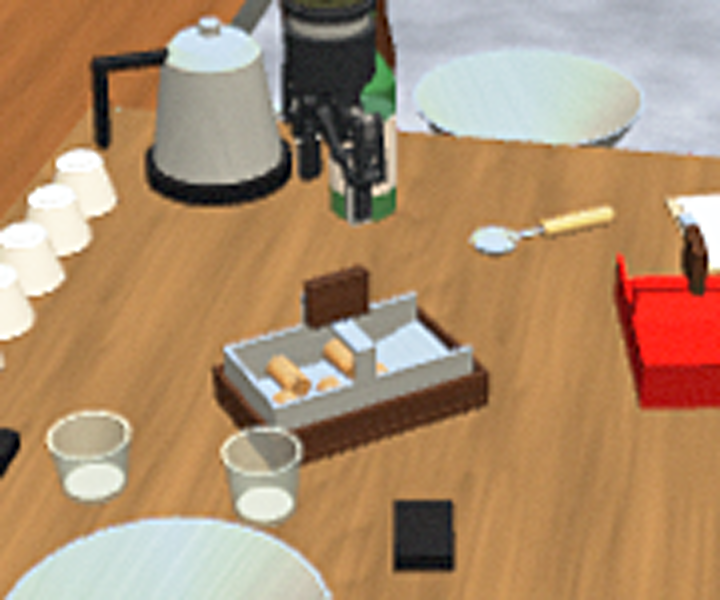

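The crop shows the fingers above the fin at about (335,295), the walled end at left and the open spout at right, so the orientation is confirmed. I'll go down 100 mm and close.

Request:
apply_moves(rotation=[[0,0,0],[0,0,0],[0,0,0],[0,0,0],[0,0,0],[0,0,0],[0,0,0],[0,0,0],[0,0,0],[0,0,0],[0,0,0],[0,0,0],[0,0,0],[0,0,0],[0,0,0],[0,0,0],[0,0,0],[0,0,0]], translation=[[0.01,0,0],[0.025,0,0],[0.04,0,0],[0.055,0,0],[0.07,0,0],[0.085,0,0],[0.095,0,0],[0.1,0,0],[0.1,0,0],[0.1,0,0],[0.1,0,0],[0.1,0,0],[0.1,0,0],[0.1,0,0],[0.1,0,0],[0.1,0,0],[0.1,0,0],[0.1,0,0]], fingers=[1,1,1,1,1,1,1,1,1,-1,-1,-1,-1,-1,-1,-1,-1,-1], force=90)

```text
time: 3.35
ee_pos: [0.5008, -0.1659, 0.1014]
ee_rot: [[-0.001, 0.766, 0.643], [0.001, 0.643, -0.766], [-1.0, -0.0, -0.001]]
ft_force: [-2.5, 3.2, 2.4]
grip_width: 0.0129
```

```bash
python3 - <<'E'
from h import *
s=robot.state();print(s['joints'].round(4).tolist(),s['ee_pos'].round(4),s['grip_width'],s['ft_force'],s['wrist_torque'])
# fit arm: r,z linear in L1,L2,Lw ; 3 known states
J=np.array([[-1.22561267,.124421878,1.65153611,0,1.36752382],[-.422,-.128,1.953,-.001,1.317],s['joints'][:5]])
P=np.array([[.26944689,-.59091024,.2301884],[.5007,-.1663,.2014],s['ee_pos']])
A=[];b=[]
for j,p in zip(J,P):
    r=np.cos(j[0])*p[0]+np.sin(j[0])*p[1]; lat=-np.sin(j[0])*p[0]+np.cos(j[0])*p[1]
    a,bb=j[1],j[1]+j[2]
    # params L1,L2,r0,z0' (z0'=z0-Lw), elbow offset e along perpendicular of forearm
    A.append([np.sin(a),np.sin(bb),1,0]);b.append(r)
    A.append([np.cos(a),np.cos(bb),0,1]);b.append(p[2]);print('lat',lat)
print(np.linalg.lstsq(np.array(A),np.array(b),rcond=None))
E
```

```text
[-0.4217, -0.0268, 2.0358, 0.0003, 1.1333, 0.4507] [ 0.5008 -0.1659  0.1014] 0.012895336111274365 [-2.52906011  3.20611393  2.351154  ] [ 0.39681918  0.38546002 -0.03609028]
lat 0.053607107505031976
lat 0.05336885112661291
lat 0.053671121628733415
(array([ 0.46339646,  0.61260835, -0.0121281 , -0.10362209]), array([4.80612112e-05]), np.int32(4), array([2.62472069, 2.25359092, 0.13906094, 0.11327531]))
```

Gripped at 12.9 mm. I'll lift straight up 0.20 m, smoothly.

Request:
apply_moves(rotation=[[0,0,0],[0,0,0],[0,0,0],[0,0,0],[0,0,0],[0,0,0],[0,0,0],[0,0,0],[0,0,0],[0,0,0],[0,0,0],[0,0,0],[0,0,0],[0,0,0],[0,0,0],[0,0,0],[0,0,0],[0,0,0],[0,0,0],[0,0,0]], translation=[[-0.003,0,0],[-0.008,0,0],[-0.015,0,0],[-0.024,0,0],[-0.035,0,0],[-0.047,0,0],[-0.06,0,0],[-0.073,0,0],[-0.086,0,0],[-0.1,0,0],[-0.114,0,0],[-0.128,0,0],[-0.142,0,0],[-0.156,0,0],[-0.168,0,0],[-0.179,0,0],[-0.188,0,0],[-0.195,0,0],[-0.199,0,0],[-0.2,0,0]], fingers=[-1,-1,-1,-1,-1,-1,-1,-1,-1,-1,-1,-1,-1,-1,-1,-1,-1,-1,-1,-1], force=100)

```text
time: 5.35
ee_pos: [0.5011, -0.1661, 0.3017]
ee_rot: [[0.0, 0.766, 0.643], [-0.0, 0.643, -0.766], [-1.0, 0.0, 0.0]]
ft_force: [0.3, -0.4, -3.9]
grip_width: 0.013
```

```bash
python3 - <<'E'
from h import *
im,d,c=snap('side');im2,d2,c2=snap('top')
s=robot.state();print(s['time'],s['joints'].round(4).tolist(),s['ee_pos'].round(4),s['grip_width'],s['ft_force'],s['wrist_torque'])
a=cv2.resize(im[40:240,220:420],(600,600));
cv2.imwrite('pics/s2.png',a)
E
```

```text
5.45 [-0.4218, -0.1835, 1.8347, -0.0, 1.491, 0.4506] [ 0.5009 -0.166   0.301 ] 0.012956763908996282 [-0.03845199 -0.01091851 -4.50982778] [ 0.03198473  0.00108325 -0.00752679]
```

View pics/s2.png

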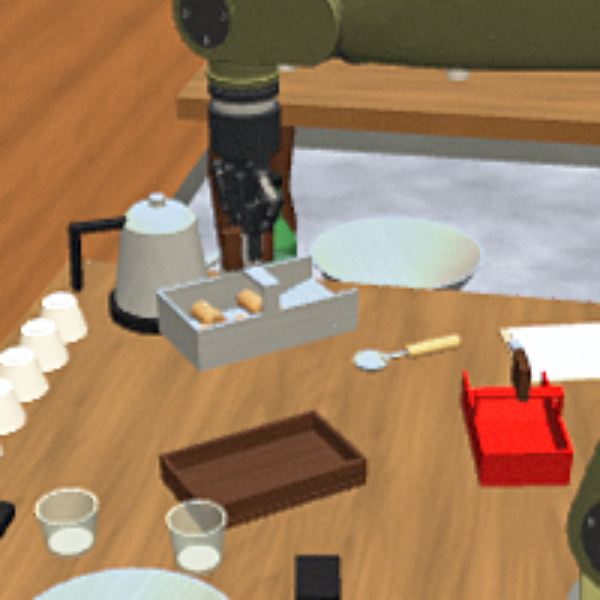

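The tote hangs level at the pixel range (155–355, 260–365), with corks inside and the cradle empty below. The load is 4.5 N. I'll carry it towards the hopper, then make a small safe tilt (spout up) to identify the wrist geometry for planning the pour.

Request:
apply_moves(rotation=[[0,0,0],[0,0,0],[0,0,0],[0,0,0],[0,0,0],[0,0,0],[0,0,0],[0,0,0],[0,0,0],[0,0,0],[0,0,0],[0,0,0],[0,0,0],[0,0,0],[0,0,0],[0,0,0],[0,0,0],[0,0,0],[0,0,0],[0,0,0]], translation=[[0,0.001,-0.001],[-0.001,0.003,-0.004],[-0.002,0.009,-0.01],[-0.004,0.015,-0.018],[-0.006,0.024,-0.029],[-0.008,0.034,-0.041],[-0.011,0.046,-0.055],[-0.014,0.058,-0.069],[-0.017,0.072,-0.086],[-0.02,0.086,-0.102],[-0.023,0.099,-0.118],[-0.026,0.113,-0.135],[-0.029,0.125,-0.149],[-0.032,0.137,-0.163],[-0.034,0.147,-0.175],[-0.036,0.156,-0.186],[-0.038,0.162,-0.194],[-0.039,0.168,-0.2],[-0.04,0.17,-0.203],[-0.04,0.171,-0.204]], fingers=[-1,-1,-1,-1,-1,-1,-1,-1,-1,-1,-1,-1,-1,-1,-1,-1,-1,-1,-1,-1])

```text
time: 7.45
ee_pos: [0.5009, 0.1003, 0.3414]
ee_rot: [[0.0, 0.766, 0.643], [-0.0, 0.643, -0.766], [-1.0, -0.0, 0.0]]
ft_force: [0.2, -0.4, -4.5]
grip_width: 0.0129
```

```bash
python3 -c "
from h import *
s=robot.state();print(s['joints'].round(5).tolist(),s['ee_pos'].round(5).tolist(),s['ee_rot'].round(5).tolist())"
```

```text
[0.09261, -0.23382, 1.81112, -0.00021, 1.56429, 0.96489] [0.50086, 0.10029, 0.3414] [[2e-05, 0.76579, 0.64309], [-0.00021, 0.64309, -0.76579], [-1.0, -0.00012, 0.00017]]
```

Request:
apply_moves(rotation=[[0,0.5,-0.5],[0,1.5,-1.5],[0,3,-3],[0,4.5,-4.5],[0,6,-6],[0,7.2,-7.2],[0,8,-8],[0,8,-8],[0,8,-8],[0,8,-8]], translation=[[0,0,0],[0,0,0],[0,0,0],[0,0,0],[0,0,0],[0,0,0],[0,0,0],[0,0,0],[0,0,0],[0,0,0]], fingers=[-1,-1,-1,-1,-1,-1,-1,-1,-1,-1])

```text
time: 8.45
ee_pos: [0.5008, 0.1001, 0.3415]
ee_rot: [[-0.195, 0.752, 0.629], [0.017, 0.644, -0.765], [-0.981, -0.138, -0.138]]
ft_force: [-0.6, 0.2, -4.0]
grip_width: 0.013
```

```bash
cat > fk.py <<'E'
import numpy as np
from scipy.spatial.transform import Rotation as Rn
from scipy.optimize import least_squares
def fk(j,p):
    L1,L2,Lw,z0,r0,off,e=p
    a,b=j[1],j[1]+j[2]
    R1=Rn.from_euler('z',j[0]).as_matrix()
    Rf=R1@Rn.from_euler('y',b).as_matrix()
    R6=Rf@Rn.from_euler('ZYZ',[j[3],j[4],j[5]]).as_matrix()
    pos=R1@np.array([r0+L1*np.sin(a),off,z0+L1*np.cos(a)])+Rf@np.array([e,0,L2])+Lw*R6[:,2]
    return pos,R6   # R6 z=tool x
E
python3 - <<'E'
from h import *; from fk import *
s=robot.state();print(s['time'],s['joints'].round(5).tolist(),s['ee_pos'].round(5).tolist(),s['ee_rot'].round(4).tolist())
p0=[.46,.6,.35,.25,0,.054,0]
_,R=fk(s['joints'],p0); print(R.T@s['ee_rot'])
E
```

```text
8.45 [0.07497, -0.11403, 1.71518, 0.03211, 1.7348, 0.94955] [0.50076, 0.10011, 0.3415] [[-0.1949, 0.7523, 0.6293], [0.0171, 0.6442, -0.7647], [-0.9807, -0.1383, -0.1385]]
[[ 1.08701655e-16  4.86244908e-16 -1.00000000e+00]
 [ 4.61113113e-17  1.00000000e+00  6.97814664e-16]
 [ 1.00000000e+00 -7.81187796e-17  1.49188707e-16]]
```

```bash
cat > ik.py <<'E'
from fk import *
D=[([-1.22561267,.124421878,1.65153611,0,1.36752382,-.0826116],[.26944689,-.59091024,.2301884]),
([-.4217,-.0268,2.0358,.0003,1.1333,.4507],[.5008,-.1659,.1014]),
([-.4218,-.1835,1.8347,0,1.491,.4506],[.5009,-.166,.301]),
([.09261,-.23382,1.81112,-.00021,1.56429,.96489],[.50086,.10029,.3414]),
([.07497,-.11403,1.71518,.03211,1.7348,.94955],[.50076,.10011,.3415])]
f=lambda p:np.concatenate([fk(j,p)[0]-x for j,x in D]+[1e-3*np.array([p[4],p[6]])])
P=least_squares(f,[.46,.6,.35,.25,0,.054,0]).x
lo=np.array([-2.61,-1.02,.03,-1.35,.32,-2.91]);hi=np.array([2.61,2.33,2.71,4.49,2.68,2.91])
H=np.array([.5255,.2731,.115])
def pour(az,tilt,lipz,ahead):
    "tool pose with tote tipped; lip at lipz above rim, `ahead` m past axis along h"
    h=np.array([np.cos(az),np.sin(az),0]);u=np.array([0,0,1.])
    tx=h*np.cos(tilt)+u*np.sin(tilt);tz=-h*np.sin(tilt)+u*np.cos(tilt)
    grip=H+u*lipz+h*ahead+.11*tx+.088*tz
    R=np.c_[-tz,tx,np.cross(-tz,tx)]
    return grip-.019*tz,R
def ik(pos,R,seed):
    def r(j):
        q,R6=fk(j,P); T=np.c_[R6[:,2],R6[:,1],-R6[:,0]]
        return np.r_[(q-pos)*5,(T-R).ravel()]
    s=least_squares(r,np.clip(seed,lo+1e-3,hi-1e-3),bounds=(lo,hi));return s.x,s.cost
E
python3 - <<'E'
from ik import *
np.set_printoptions(suppress=True,precision=3)
print(P,abs(f(P)).max())
rng=np.random.default_rng(0);base=np.array([.3,-.2,1.8,0,1.2,1.2])
for az in np.radians([22,40,70,100,130,-30]):
  for tilt in np.radians([62,70]):
    for lz in(.04,.1,.16):
      pos,R=pour(az,tilt,lz,.02);b=None
      for k in range(8):
        sd=base if k==0 else base+rng.normal(0,.7,6)
        j,c=ik(pos,R,sd)
        if c<1e-6:
          m=np.minimum(j-lo,hi-j).min()
          if b is None or m>b[0]:b=(m,j)
      print(np.degrees(az).round(),np.degrees(tilt).round(),lz,b)
E
```

```text
[ 0.452  0.613  0.275  0.223 -0.     0.054  0.042] 4.733523203698242e-05
22.0 62.0 0.04 None
22.0 62.0 0.1 (np.float64(0.023088102403303), array([ 0.392, -0.567,  2.283, -0.02 ,  0.343,  1.594]))
22.0 62.0 0.16 (np.float64(0.13369466509788963), array([ 0.392, -0.595,  2.201, -0.016,  0.454,  1.588]))
22.0 70.0 0.04 None
22.0 70.0 0.1 None
22.0 70.0 0.16 None
40.0 62.0 0.04 (np.float64(0.18986323703860258), array([ 0.196, -0.491,  2.338,  1.056,  0.51 ,  0.323]))
40.0 62.0 0.1 (np.float64(0.258945455984047), array([ 0.196, -0.545,  2.27 ,  0.889,  0.579,  0.518]))
40.0 62.0 0.16 (np.float64(0.3338355331360739), array([ 0.196, -0.574,  2.189,  0.773,  0.654,  0.659]))
40.0 70.0 0.04 (np.float64(0.19979836986794947), array([ 0.148, -0.547,  2.438,  1.425,  0.52 , -0.039]))
40.0 70.0 0.1 (np.float64(0.2332315369697991), array([ 0.148, -0.615,  2.374,  1.209,  0.553,  0.212]))
40.0 70.0 0.16 (np.float64(0.28360331767349706), array([ 0.148, -0.654,  2.296,  1.047,  0.604,  0.405]))
70.0 62.0 0.04 (np.float64(0.5344975232845361), array([ 0.002, -0.261,  2.176,  1.182,  1.11 , -0.163]))
70.0
[... 1383 characters left out ...]
p.float64(0.6445150167869591), array([ 0.061,  0.177,  1.545,  0.917,  2.035, -0.476]))
130.0 70.0 0.04 (np.float64(0.6852324642710486), array([ 0.023,  0.333,  1.631,  0.935,  1.995, -0.659]))
130.0 70.0 0.1 (np.float64(0.6309583613467558), array([ 0.023,  0.279,  1.592,  0.972,  2.049, -0.574]))
130.0 70.0 0.16 (np.float64(0.57930041673999), array([ 0.023,  0.237,  1.539,  1.016,  2.101, -0.484]))
-30.0 62.0 0.04 None
-30.0 62.0 0.1 None
-30.0 62.0 0.16 None
-30.0 70.0 0.04 (np.float64(0.020820431260089034), array([ 0.835, -0.085,  2.093, -1.329,  1.241, -2.783]))
-30.0 70.0 0.1 (np.float64(0.010385062786871124), array([ 0.835, -0.153,  2.046, -1.293,  1.271, -2.9  ]))
-30.0 70.0 0.16 None
```

The fit is good to 0.05 mm. Pouring with the tote axis along +y (az 90°) leaves large joint margins. I'll compute the moves.

```bash
python3 - <<'E'
from ik import *; from rig import robot
np.set_printoptions(suppress=True,precision=3)
s=robot.state();j=s['joints'];p,R=s['ee_pos'],s['ee_rot']
def rel(p,R,q,S): return np.degrees(Rn.from_matrix(R.T@S).as_rotvec()).round(1),(R.T@(q-p)).round(3)
az=np.radians(90)
q,S=pour(az,0,.06,.035);print(q,*rel(p,R,q,S))
rv=Rn.from_matrix(R.T@S).as_rotvec()
for t in np.linspace(.1,1,10):
    j,c=ik(p+t*(q-p),R@Rn.from_rotvec(t*rv).as_matrix(),j);print(t,j,c<1e-6)
for d in range(5,76,5):
    a,b=pour(az,np.radians(d),.06-.0*d,.035);jn,c=ik(a,b,j);print(d,*rel(q,S,a,b),jn,c<1e-6,abs(jn-j).max());j=jn
E
```

```text
[0.525 0.418 0.244] [-49.8 -10.9   4. ] [ 0.096  0.237 -0.214]
0.1 [ 0.136 -0.102  1.718  0.032  1.701  0.922] True
0.2 [ 0.196 -0.085  1.718  0.031  1.666  0.894] True
0.30000000000000004 [ 0.254 -0.065  1.713  0.029  1.631  0.863] True
0.4 [ 0.31  -0.041  1.705  0.027  1.595  0.831] True
0.5 [ 0.363 -0.014  1.693  0.023  1.56   0.797] True
0.6 [0.414 0.017 1.678 0.019 1.525 0.76 ] True
0.7000000000000001 [0.462 0.05  1.66  0.015 1.491 0.722] True
0.8 [0.508 0.085 1.638 0.01  1.457 0.681] True
0.9 [0.552 0.123 1.613 0.005 1.425 0.638] True
1.0 [0.592 0.163 1.585 0.    1.393 0.592] True
5 [ 0. -0.  5.] [-0.009 -0.006  0.   ] [0.553 0.119 1.621 0.076 1.357 0.539] True 0.075948359632167
10 [-0.  0. 10.] [-0.018 -0.014  0.   ] [0.512 0.077 1.656 0.157 1.325 0.48 ] True 0.08077464278015914
15 [ 0. -0. 15.] [-0.026 -0.022  0.   ] [0.467 0.038 1.692 0.242 1.299 0.415] True 0.0854955512106686
20 [-0. -0. 20.] [-0.033 -0.03   0.   ] [0.42  0.002 1.728 0.332 1.28  0.345] True 0.08980333510698735
25 [ 0.  0. 25.] [-0.04  -0.039  0.   ] [ 0.371 -0.029  1.763  0.425  1.267  0.271] True 0.0933601
[... 394 characters left out ...]
.897  0.81   1.297 -0.044] True 0.0950581355552419
50 [-0.  0. 50.] [-0.06  -0.092  0.   ] [ 0.116 -0.107  1.927  0.902  1.324 -0.121] True 0.09212615761276
55 [ 0. -0. 55.] [-0.061 -0.103  0.   ] [ 0.067 -0.104  1.956  0.99   1.358 -0.195] True 0.08820487338971472
60 [-0.  0. 60.] [-0.061 -0.115  0.   ] [ 0.021 -0.095  1.982  1.074  1.397 -0.266] True 0.08359447805200204
65 [-0. -0. 65.] [-0.06  -0.126  0.   ] [-0.021 -0.078  2.005  1.153  1.441 -0.334] True 0.07858766341089862
70 [ 0. -0. 70.] [-0.058 -0.137  0.   ] [-0.06  -0.054  2.027  1.226  1.489 -0.398] True 0.07343832552025997
75 [ 0. -0. 75.] [-0.055 -0.148  0.   ] [-0.095 -0.024  2.045  1.294  1.54  -0.459] True 0.0683496506553285
```

Request:
apply_moves(rotation=[[-0.2,0,0],[-1,-0.2,0.1],[-2.5,-0.5,0.2],[-4.5,-1,0.4],[-7,-1.5,0.6],[-10,-2.2,0.8],[-13.4,-2.9,1.1],[-16.9,-3.7,1.4],[-20.9,-4.6,1.7],[-24.9,-5.5,2],[-28.9,-6.3,2.3],[-32.9,-7.2,2.6],[-36.4,-8,2.9],[-39.8,-8.7,3.2],[-42.8,-9.4,3.4],[-45.3,-9.9,3.6],[-47.3,-10.4,3.8],[-48.8,-10.7,3.9],[-49.6,-10.9,4],[-49.8,-10.9,4]], translation=[[0,0.001,-0.001],[0.002,0.005,-0.004],[0.005,0.012,-0.011],[0.009,0.021,-0.019],[0.013,0.033,-0.03],[0.019,0.047,-0.043],[0.026,0.064,-0.058],[0.033,0.081,-0.073],[0.04,0.1,-0.09],[0.048,0.119,-0.107],[0.056,0.137,-0.124],[0.063,0.156,-0.141],[0.07,0.173,-0.156],[0.077,0.19,-0.171],[0.083,0.204,-0.184],[0.087,0.216,-0.195],[0.091,0.225,-0.203],[0.094,0.232,-0.21],[0.096,0.236,-0.213],[0.096,0.237,-0.214]], fingers=[-1,-1,-1,-1,-1,-1,-1,-1,-1,-1,-1,-1,-1,-1,-1,-1,-1,-1,-1,-1])

```text
time: 10.45
ee_pos: [0.5257, 0.4181, 0.2436]
ee_rot: [[-0.002, -0.0, 1.0], [0.0, 1.0, 0.0], [-1.0, 0.0, -0.002]]
ft_force: [0.1, 0.7, -4.5]
grip_width: 0.013
```

```bash
python3 - <<'E'
from h import *
im,d,c=snap('side');im2,d2,c2=snap('top')
s=robot.state();print(s['time'],s['ee_pos'],s['ee_rot'].round(3).tolist(),s['ft_force'])
a=np.hstack([im[80:400,100:400],cv2.resize(im2[100:260,140:290],(300,320))])
cv2.imwrite('pics/s3.png',a)
E
```

```text
10.55 [0.52594242 0.4177718  0.24420525] [[-0.001, 0.001, 1.0], [0.0, 1.0, -0.001], [-1.0, 0.0, -0.001]] [ 0.3144622   0.06346747 -4.00022053]
```

View pics/s3.png

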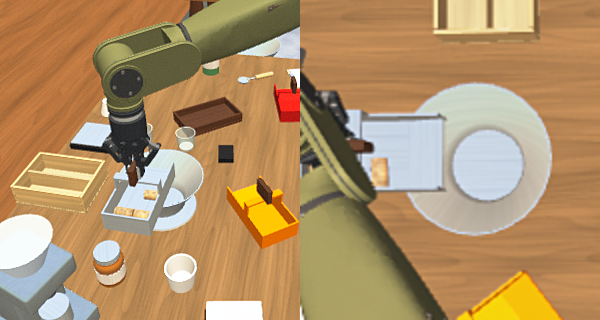

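The tote is level over the hopper with the corks in it, and the lip (right panel, column 443) lies inside the rim. Now I'll tip it about the lip.

Request:
apply_moves(rotation=[[0,0,1],[0,0,3],[0,0,6],[0,0,10],[0,0,15],[0,0,20],[0,0,25],[0,0,30],[0,0,35],[0,0,40],[0,0,45],[0,0,50],[0,0,55],[0,0,60],[0,0,65],[0,0,68],[0,0,70],[0,0,70],[0,0,70],[0,0,70]], translation=[[-0.002,-0.001,0],[-0.005,-0.004,0],[-0.011,-0.008,0],[-0.018,-0.014,0],[-0.026,-0.022,0],[-0.033,-0.03,0],[-0.04,-0.039,0],[-0.046,-0.049,0],[-0.051,-0.059,0],[-0.055,-0.07,0],[-0.058,-0.081,0],[-0.06,-0.092,0],[-0.061,-0.103,0],[-0.061,-0.115,0],[-0.06,-0.126,0],[-0.059,-0.133,0],[-0.058,-0.137,0],[-0.058,-0.137,0],[-0.058,-0.137,0],[-0.058,-0.137,0]], fingers=[-1,-1,-1,-1,-1,-1,-1,-1,-1,-1,-1,-1,-1,-1,-1,-1,-1,-1,-1,-1])

```text
time: 12.55
ee_pos: [0.5259, 0.2813, 0.303]
ee_rot: [[0.0, -0.001, 1.0], [0.94, 0.342, 0.0], [-0.342, 0.94, 0.001]]
ft_force: [-0.1, -0.4, -3.9]
grip_width: 0.0128
```

```bash
python3 - <<'E'
from h import *
im,d,c=snap('side');im2,d2,c2=snap('top')
s=robot.state();print(s['time'],s['ee_pos'],s['ee_rot'].round(3).tolist(),s['ft_force'],s['grip_width'],np.abs(s['dq']).max())
a=np.hstack([cv2.resize(im[200:320,190:320],(390,360)),cv2.resize(im2[120:240,170:290],(360,360))])
cv2.imwrite('pics/s4.png',a)
E
```

```text
12.65 [0.52576873 0.28149283 0.30278758] [[-0.0, -0.001, 1.0], [0.94, 0.342, 0.0], [-0.342, 0.94, 0.001]] [-0.68229318  0.91608188 -3.63931048] 0.013109292836799402 0.00509251922740688
```

View pics/s4.png

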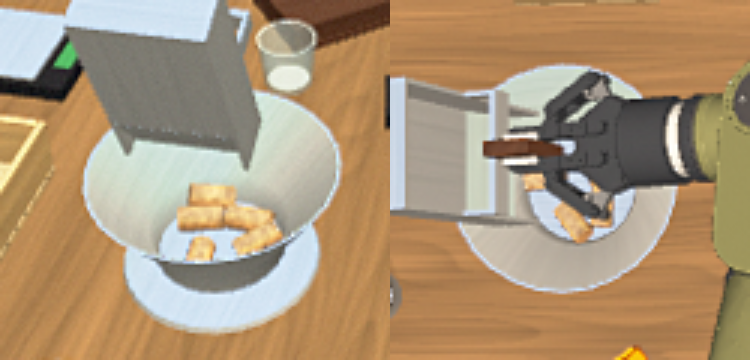

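Five corks lie in the bowl (left panel around (212,195), (200,218), (248,215), (258,237) and (202,248)). The weight has dropped by about 0.6 N, which matches five corks at 12 g. I'll hold briefly, check the tote's actual tilt and lip height from depth, then hand in.

Request:
apply_moves(rotation=[[0,0,0],[0,0,0],[0,0,0],[0,0,0],[0,0,0]], translation=[[0,0,0],[0,0,0],[0,0,0],[0,0,0],[0,0,0]], fingers=[-1,-1,-1,-1,-1])

```text
time: 13.15
ee_pos: [0.5257, 0.281, 0.3019]
ee_rot: [[0.0, 0.001, 1.0], [0.94, 0.342, -0.0], [-0.342, 0.94, -0.001]]
ft_force: [-0.7, 0.2, -3.0]
grip_width: 0.013
```

```bash
python3 - <<'E'
from h import *
im,d,c=snap('side');W=cloud(d,c)
p=W[205:244,222:264].reshape(-1,3);p=p[np.isfinite(p).all(1)]   # tote underside
p=p[np.abs(p[:,1]-np.median(p[:,1]))<.06]
ce=p.mean(0);n=np.linalg.svd(p-ce,full_matrices=False)[2][2];n*=np.sign(n[1])
print('underside normal',n.round(3),'tilt',np.degrees(np.arccos(-n[2])).round(1),'at',ce.round(3))
hsv=cv2.cvtColor(im,cv2.COLOR_BGR2HSV)
m=(hsv[...,0]>8)&(hsv[...,0]<22)&(hsv[...,1]>80)&(W[...,2]<.1)&(np.hypot(W[...,0]-.5255,W[...,1]-.2731)<.1)
q=W[m&(W[...,2]>.02)];print('corks px',m.sum(),'z',q[:,2].min(),q[:,2].max(),'r',np.hypot(q[:,0]-.5255,q[:,1]-.2731).max())
b=W[230:262,200:280];t=b[(b[...,2]>.14)];print('lowest tote point z',t[:,2].min())
s=robot.state();print(s['time'],s['grip_width'],abs(s['dq']).max(),s['ft_force'])
E
```

```text
underside normal [-0.04   0.954 -0.298] tilt 72.7 at [0.518 0.375 0.302]
corks px 601 z 0.020056116203440943 0.051311295485581554 r 0.0649478976127405
lowest tote point z 0.16704271350740596
13.2 0.012901644894733808 0.0021517004938763785 [ 0.67882868  0.06329465 -5.19649173]
```

```bash
python3 -c "
from rig import robot
print(robot.close_job())"
```

```text
the job is handed in; nothing more can be done
None
```

The job is handed in at about 13.2 s of the 51 s allowed. All five corks are in the hopper and the tote is held still above it, spout down. `close_job()` gives no verdict, so this rests on my own checks.

I gripped the fin with about 13 mm finger opening and lifted the tote 200 mm straight up and level. I carried it over the hopper with the spout along the y axis, tilting it 8° spout-up on the way to work out the arm's wrist geometry. I then tipped it 70° about its lip.

Last checks:
- **Corks:** all five can be seen in the bowl, at heights of 0.02 to 0.05 m and within 65 mm of the hopper axis. The wrist load fell by about 0.6 N when they left, which matches five corks.
- **Tilt:** depth measured the tote's underside at 72.7°, against the 70° commanded. The difference is probably depth noise.
- **Clearance:** the tote's lowest point is about 0.167 m, roughly 50 mm above the hopper rim. The arm is at rest and the grip is firm.
- **Noisy reading:** the vertical wrist force jumped between -3.0 and -5.2 N over the last readings, so I did not rely on it at the end.

I did not re-measure the cups, bottle, jar, spoon and timer at the end. The paths were planned to clear them, and those in view looked unmoved.

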